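# Switch on the bottle labeller under its guard

### The arm

A 6-joint arm with a two-finger parallel gripper is mounted at the origin on the work surface. World frame = base frame: x ahead of the robot, y to its left, z up, the work surface at z = 0. Lengths are in m, angles in degrees, forces in N, time in s.
With the tool pointing down it reaches from about 0.35 to 0.875 m from the base axis. Payload 4.2 kg.
Tool frame: the origin (TCP) lies at the very end of the fingers, on their centre line; the grasp point (between the pads) lies 19 mm behind it; z points along the fingers, x is the direction in which the jaws open and shut, and the axes are right-handed (so a half turn about z gives the same grasp; the last joint's range is limited). The gripper opens to 87 mm and grips with 3 to 60 N. Pads are 19 mm wide; open, the fingers measure 117 mm over their backs; the gripper's body (75 mm by 190 mm) begins 51 mm behind the grasp point.
Start: joints at [86.723, 22.042, 0.453, 0, -68.411, -14.817], TCP at [0.194, 0.594, 0.223] pointing down, gripper open.
Joint ranges: [-179.83, 179.83], [-69.29, 118.12], [-61.27, 80.66], [-181.25, 117.63], [-171.15, -9.14], [-177.46, 177.46]. Speed limits (degrees/s): [159.86, 159.86, 180, 180, 180, 180].

### API

Orientations are given as a 3x3 rotation matrix whose columns are the frame's x, y, z axes.
In Python, from station import r gives the robot as it stands.
- The arm moves only by the tool move_arm, never from a script. Its argument "series" is a list that holds one entry, the list of rows, each a list of 7 numbers: the shift along the tool's x, y, z in cm, then the turn, a rotation vector about the tool's x, y, z in degrees, then the opening, from -1 (shut) to 1 (fully open). In form: [[[dx, dy, dz, wx, wy, wz, fingers], ...]]. A call has 1 to 12 rows; each row shifts and turns the commanded pose from where the row before left it, along the tool's axes as they then stand; what a row does not reach is not made up. A row lasts 1/8 s, in which the tool goes at most 62.5 mm and 10.7 degrees, less where a joint would pass 70% of its speed; a pose out of reach is approached as far as the arm can. A call is refused whole if a number of a shift passes 6.25 or a number of a turn 10.7, either way. A call with a gripper value outside its range is refused whole. The fingers move at their own pace and stop on an object; the grip force is fixed at half the most. Time passes only in rows, so rows that do not move let the fingers close. It gives the time, the measured TCP pose, the force and the opening at its end, in the units of the state.
- r.sense(): the state, without advancing time (a new reading comes with each control period).
- r.capture(name): name is "scene" or "top"; returns a dict with "color" (384x512x3 uint8, blue, green, red), "fx", "fy", "cx", "cy" (pixels), "rvec" (rotation vector, rad) and "tvec" (3), from world to camera coordinates, as OpenCV has them. Camera axes: x right, y down, z forward; pixel columns grow to the right and rows downward; lengths in m; the calibration is good to about 2 mm. A picture is of the moment at which its call begins. There is no depth.
- r.finish_job(): hands the job in, once; it reports no verdict.
The state is a dict: "time_s": time; "joints": joint angles; "joint_velocities": joint speeds; "effort": joint torques, N m; "tcp_pos": TCP position; "ee_rot": TCP orientation; "wrist_force": force on the tool from outside, world axes, zero at the start; "moment": the same for the moment, N m; "gripper_width": opening from 0.0 (shut) to 1.0 (fully open).
Only numpy, scipy, OpenCV 4.12 (cv2) and the standard library are available. Lean on these libraries where they do the work, as an engineer would, in place of code of your own. Each camera call takes 0.05 s, during which the arm holds its last target.

### The job

Switch the bottle labeller on: lift the clear hinged guard at its front with a fingertip under the orange lip, and with the guard held up flip the red toggle beneath it all the way over to the far, green-marked side, then take the finger away so that the guard drops fully shut over the switch. Nothing needs to be gripped; leave the bottle, the jar, the tub and the cap tin standing where they are.

Things in the scene. Friction and masses are not known exactly. Their poses are not given: they have to be found in the camera images.
- labeller: White bottle-labelling machine, fixed, 220 (x) x 240 (y) x 100 mm; flat top (deck) at 100 mm. Origin: centre of its underside, on the table. Its -x is the front, with the guard's lip, and looks roughly to the robot's right; +x the far side; z up. Behind the guard on the deck: two rollers (tops 37 mm above deck, x 49 to 109, y -105 to 35 mm) and a label reel (70 wide, 75 high, at x 75, y 80 mm).
- guard_hinge (a point): The middle of the guard's hinge axle, which runs along the labeller's y, 4 mm above the deck, 18 mm in front of the labeller's origin. Axes as the labeller's.
- guard (a joint): Guard angle, rad: 0 shut, grows as its front rises; stop at 1.3, short of upright, so it falls shut when let go; no spring. A hood of clear plastic with orange edges, about 70 g, 95 mm from hinge to front wall, 92 wide, 46 high, 3 mm walls, open below, covering the whole switch. Shut, its front wall is 3 mm ahead of the labeller's front face, its lower rim 4 mm above the deck.
- guard_lip (a point): Middle of the outer edge of the guard's orange lip (moves with it), shut: 115 mm in front of the hinge, 16 mm above it. The lip, 92 mm wide, 4 thick, slopes up to here at 40 degrees from the front wall's foot (95 mm before the hinge). Free air below it: a finger leaning 45 degrees, tip ahead and down, can raise it from beneath and go on inwards, the guard resting on its upper side.
- switch (a joint): Angle of the toggle, rad: 0 off (leaning 0.45 rad to the front), 0.9 on (leaning 0.45 rad to the far side, its stop). It may start a little above 0. It moves with under 1 N at its tip and stays where it is left.
- switch_tip (a point): Centre of the toggle's end. Lever 40 mm long, its upper 20 mm a red head 11 thick, 22 wide. Pivot 42 mm in front of the hinge, at hinge height, midway across the guard, axis along the labeller's y. Off: this point is 59 mm in front of the hinge, 36 above it; on: 25 mm in front, 36 above.
- glass_bottle: Bystander: empty glass bottle, 66 mm wide, 180 mm high, standing on the table beside or behind the labeller. Origin: centre of its underside.
- sauce_jar: Bystander: lidded jar, 60 mm wide, 85 mm high, standing on the table beside or behind the labeller. Origin: centre of its underside.
- tub: Bystander: white plastic tub with a black lid, 88 mm wide, 101 mm high, on the table beside or behind the labeller. Origin: centre of its underside.
- cap_tin: Bystander: steel tin, 40 mm wide, 35 mm high, standing on the labeller's deck to the guard's left (+y). Origin: centre of its underside.

How it is judged (in metres and radians):
On the way, in this order (a step that is already met when the one before it is completed fails the run):
1. the guard is lifted while the toggle is still off (value of joint guard above 0.3 rad and value of joint switch below 0.3 rad), for 0.05 s.
2. the toggle is flipped on while the guard is up (value of joint guard above 0.2 rad and value of joint switch above 0.75 rad), for 0.05 s.
At the end, for the whole second after the job is handed in: The toggle is on (above 0.75 rad of 0.9), the guard has dropped shut over it (below 0.04 rad) and is at rest, and the bottle, jar, tub and tin stand upright within 20 mm of where they were (value of joint guard below 0.04 rad and velocity of joint guard below 0.05 rad/s and value of joint switch above 0.75 rad and distance of each of glass_bottle, sauce_jar, tub, cap_tin from where it was at the start of the episode below 0.02 m and angle between each of glass_bottle, sauce_jar, tub, cap_tin's own z axis and vertical below 0.1 rad); the robot touches nothing.
It fails at once if the bottle, jar, tub or tin is lifted, carried, pushed aside or tipped over (distance of any of glass_bottle, sauce_jar, tub, cap_tin from where it was at the start of the episode above 0.03 m or angle between any of glass_bottle, sauce_jar, tub, cap_tin's own z axis and vertical above 0.5 rad).
It also fails if it takes over 29 s, if anything falls off the work surface, if the arm or the gripper's body presses on something with over 40 N, if the wrist force passes 120 N, or if a joint passes its speed limit or range.

## Working session

There is one attempt and no reset: what is moved stays moved. The work goes in short steps, Python scripts to look and compute and a tool call to move; the robot and the scene stay as the last step left them, time stands still between calls to the robot, and variables do not carry over. Pictures are saved under pics/ and viewed, and the job is handed in when it is done.

Besides the shell and the picture viewer there is one more tool, called after "Emit:" as name(argument=value, ...), one argument or row to a line, values as JSON. move_arm: Moves the arm, as the interface text tells. Its arguments: {"type":"object","properties":{"series":{"type":"array","items":{"type":"array","items":{"type":"array","items":{"type":"number"}}}}},"required":["series"]}

```bash
mkdir -p pics; ls; python3 - <<'E'
from station import r
import cv2,pickle
s=r.sense();print({k:s[k] for k in('time_s','joints','tcp_pos','ee_rot','wrist_force','gripper_width')})
d={}
for n in('scene','top'):
    c=r.capture(n);d[n]=c;cv2.imwrite(f'pics/{n}0.png',c['color']);print(n,c['fx'],c['cx'],c['cy'],c['rvec'],c['tvec'])
pickle.dump(d,open('cap0.pkl','wb'))
E
```

```text
pics
{'time_s': 0.0, 'joints': array([ 8.67225254e+01,  2.20900930e+01,  3.79825089e-01, -2.68970933e-02,
       -6.84122801e+01, -1.48166836e+01]), 'tcp_pos': array([0.19391582, 0.59351984, 0.22147239]), 'ee_rot': array([[-3.10743523e-01, -9.50493636e-01, -5.58079926e-04],
       [-9.50491301e-01,  3.10743999e-01, -2.11037183e-03],
       [ 2.17931498e-03, -1.25334261e-04, -9.99997617e-01]]), 'wrist_force': array([0.46638471, 0.74422111, 0.0657476 ]), 'gripper_width': 0.9972884271949234}
scene 486.34417002463914 259.90506855505475 193.5333007462292 [ 2.40403079  0.61043478 -0.20552126] [-0.59247125 -0.07408744  1.13528998]
top 481.4560453720836 255.83820310494272 191.39312627825873 [ 2.02757404 -2.18112715  0.2418973 ] [0.14977756 0.62031663 0.9639335 ]
```

View pics/scene0.png

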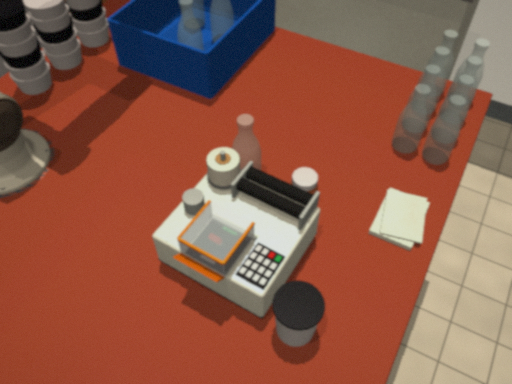

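View pics/top0.png

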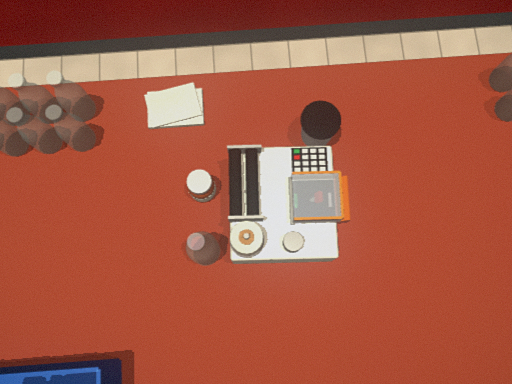

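The labeller appears in both views. In top, the guard is at about (315,195) with its orange lip at (345,198). In scene, the lip is at about (200,267). The tub is next to the keypad. I'll enlarge both and project known points.

```bash
cat > h.py <<'E'
import cv2,numpy as np,pickle
def R(c): return cv2.Rodrigues(np.array(c['rvec'],float))[0]
def K(c): return np.array([[c['fx'],0,c['cx']],[0,c['fy'],c['cy']],[0,0,1.]])
def proj(c,P): return cv2.projectPoints(np.array(P,float).reshape(-1,3),np.array(c['rvec'],float),np.array(c['tvec'],float),K(c),None)[0].reshape(-1,2)
def ray(c,uv):
    d=R(c).T@np.linalg.inv(K(c))@np.array([uv[0],uv[1],1.]); o=-R(c).T@np.array(c['tvec'],float); return o,d
def onz(c,uv,z):
    o,d=ray(c,uv); return o+d*(z-o[2])/d[2]
E
python3 - <<'E'
from h import *
d=pickle.load(open('cap0.pkl','rb'))
for n,b in(('scene',(140,100,340,350)),('top',(180,90,370,280))):
    c=d[n];x0,y0,x1,y1=b
    im=cv2.resize(c['color'][y0:y1,x0:x1],None,fx=(3 if n=='top' else 2.4),fy=(3 if n=='top' else 2.4),interpolation=cv2.INTER_CUBIC)
    cv2.imwrite(f'pics/{n}_z.png',im)
    print(n,proj(c,[[0,0,0],[.194,.594,.223],[.5,0,0],[.5,.2,.1]]),ray(c,(0,0))[0])
t=d['top']
for uv in [(331,147),(338,260),(231,261),(345,198)]: print(uv,onz(t,uv,.1))
E
```

```text
scene [[  6.09771919 161.79515767]
 [205.32212606 -22.96677591]
 [184.89975646 249.28193505]
 [232.79277284 152.47586362]] [ 0.88066945 -0.39408031  0.84529078]
top [[330.64762855 501.22279084]
 [-25.96503718 453.06023392]
 [306.69021353 251.45483262]
 [213.21732358 253.74125253]] [0.40106255 0.11817785 1.07776466]
(331, 147) [ 0.70756903 -0.06181205  0.1       ]
(338, 260) [ 0.46911493 -0.05033532  0.1       ]
(231, 261) [0.48282321 0.16499893 0.1       ]
(345, 198) [ 0.59516501 -0.07890672  0.1       ]
```

View pics/scene_z.png

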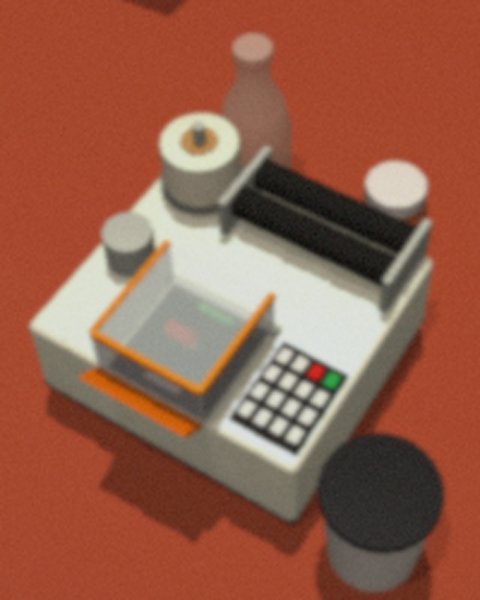

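View pics/top_z.png

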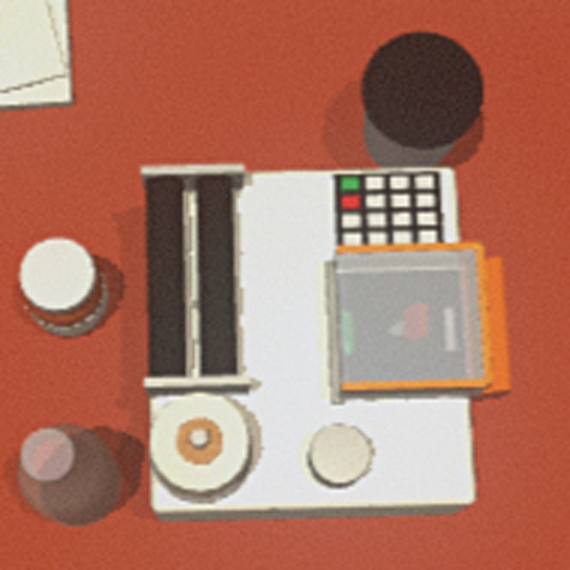

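The top view gives a clean deck outline. The guard is shut, and the toggle head is at zoom (413,322). Next I'll fit the deck's front and near edges and the lip.

```bash
python3 - <<'E'
from h import *
d=pickle.load(open('cap0.pkl','rb'));t=d['top'];s=d['scene']
im=t['color'].astype(int);b,g,r_=im[...,0],im[...,1],im[...,2]
w=(b>150)
def fit(pts,z):
    W=np.array([onz(t,p,z)[:2] for p in pts]);vx,vy,x,y=cv2.fitLine(W.astype(np.float32),cv2.DIST_HUBER,0,.001,.001).ravel()
    res=np.abs((W-[x,y])@[-vy,vx]).max();return np.array([x,y]),np.array([vx,vy]),res,W
# front edge: subpixel crossing of blue channel along rows
def cross(line,lo):  # last idx where > thr going down
    i=np.where(line>110)[0].max();a,b2=line[i],line[i+1];return lo+i+(a-110)/(a-b2)
F=[(cross(b[v,310:350],310),v) for v in list(range(150,160))+list(range(228,256))]
f=fit(F,.1);print('front',f[:3]); 
N=[(u,cross(g[245:275,u],245)) for u in range(270,330,3)]
n=fit(N,.1);print('near',n[:3],[round(x[1],1) for x in N])
Rr=[(u,147+0) for u in (270,280)]
for u in (268,275,282): print(u,b[138:155,u])
# orange lip top
for nm,c in d.items():
    hsv=cv2.cvtColor(c['color'],cv2.COLOR_BGR2HSV);m=((hsv[...,0]>7)&(hsv[...,0]<18)&(hsv[...,1]>190)&(hsv[...,2]>170)).astype(np.uint8)
    k,lab,st,ce=cv2.connectedComponentsWithStats(m);print(nm,[(a.tolist(),np.round(q,1)) for a,q in zip(st,ce) if a[4]>15])
    cv2.imwrite(f'pics/or_{nm}.png',m*255)
    # red head
E
```

```text
front (array([ 0.5789661 , -0.05673517], dtype=float32), array([ 0.99887264, -0.04747069], dtype=float32), np.float64(0.0004126746933937844))
near (array([0.47282058, 0.03716247], dtype=float32), array([0.04176494, 0.99912745], dtype=float32), np.float64(0.0029550953081852694)) [np.float64(262.1), np.float64(262.2), np.float64(262.0), np.float64(262.1), np.float64(261.1), np.float64(261.3), np.float64(261.6), np.float64(261.5), np.float64(261.4), np.float64(261.2), np.float64(261.2), np.float64(259.6), np.float64(260.5), np.float64(261.3), np.float64(261.0), np.float64(261.1), np.float64(261.1), np.float64(260.1), np.float64(258.9), np.float64(260.2)]
268 [ 62  61  58  68  62  60  65  55  81 148 209 226 222 221 224 220 222]
275 [ 61  64  61  60  60  65  65  58  92 195 215 220 220 223 222 220 224]
282 [ 59  65  65  59  66  71  60  58  94 191 221 221 220 219 221 222 220]
scene [([0, 0, 512, 384, 196231], array([255.6, 191.4])), ([179, 230, 70, 34, 140], array([215.2, 249.8])), ([175, 254, 45, 27, 223], array([196.8, 267.4]))]
top [([0, 0, 512, 384, 196322], array([255.4, 191.5])), ([340, 175, 10, 46, 251], array([345. , 196.5]))]
```

```bash
python3 - <<'E'
from h import *
d=pickle.load(open('cap0.pkl','rb'));t=d['top'];s=d['scene']
X=np.array([.0475,.9989]);Y=np.array([-.9989,.0475]);f0=np.array([.57897,-.05674])
for u,v in((275,146.4),(282,146.4)):
    print('right edge y_l',(onz(t,(u,v),.1)[:2]-f0)@Y)
print(t['color'][250:266,300,:].mean(1).round(),t['color'][250:266,290,:].mean(1).round())
hsv=cv2.cvtColor(t['color'],cv2.COLOR_BGR2HSV);m=((hsv[...,0]>7)&(hsv[...,0]<18)&(hsv[...,1]>190)&(hsv[...,2]>170))
ys,xs=np.where(m);sel=xs>338
print('lip rows',ys[sel].min(),ys[sel].max())
for v in (180,190,200,210,218):
    u=xs[(ys==v)&sel].max()+.5;p=onz(t,(u,v),.12);print(v,u,p,(p[:2]-f0)@X)
for uv in((347,174.5),(348.5,220.5)): p=onz(t,uv,.115);print('lip ends y_l',(p[:2]-f0)@Y)
c=onz(t,(345,196.5),.113);print('lip cen',(c[:2]-f0)@X,(c[:2]-f0)@Y,c)
c=onz(s,(196.8,267.4),.112);print('lip cen scene',(c[:2]-f0)@X,(c[:2]-f0)@Y,c)
E
```

```text
right edge y_l -0.13312725056340224
right edge y_l -0.13274042396926325
[232. 229. 228. 226. 225. 226. 228. 223. 197. 116. 112. 113. 108. 113.
 118. 114.] [171.  96. 142. 233. 232. 228. 228. 221. 209. 132. 111. 115. 109. 118.
 117. 116.]
lip rows 173 370
180 346.5 [ 0.62847876 -0.08222073  0.12      ] -0.023101035090465898
190 461.5 [ 0.5904123  -0.31355832  0.12      ] -0.2559923066427224
200 348.5 [ 0.58654668 -0.0814892   0.12      ] -0.024362088456527216
210 348.5 [ 0.56602255 -0.07911381  0.12      ] -0.022964203084746716
218 349.5 [ 0.54959391 -0.07923669  0.12      ] -0.02386731178816486
lip ends y_l -0.06357326283842277
lip ends y_l 0.0325119412506924
lip cen -0.019085883015045973 -0.017665436868258874 [ 0.59570846 -0.07664285  0.113     ]
lip cen scene -0.015629063860218707 -0.010564641101468706 [ 0.58878008 -0.07285277  0.112     ]
```

Emit:
move_arm(
  series=[
    [[0,0,-6,0,0,0,-1],[0,0,-6,0,0,0,-1],[0,0,-6,0,0,10.6,-1],[0,0,0,0,0,10.6,-1],[0,0,0,0,0,10.6,-1],[0,0,0,0,0,10.6,-1],[0,0,0,0,0,10.6,-1],[0,0,0,0,0,10.6,-1],[0,0,0,0,0,10.6,-1]],
  ],
)

```text
time_s: 1.23
tcp_pos: [0.194, 0.5939, 0.4018]
ee_rot: [[-0.999, 0.046, -0.0], [0.046, 0.999, -0.001], [0.0, -0.001, -1.0]]
wrist_force: [-0.1, -0.3, -0.9]
gripper_width: 0.063
```

```bash
cat >> h.py <<'E'
X=np.array([.0475,.9989,0]);Y=np.array([-.9989,.0475,0]);k=np.array([0,0,1.]);H=np.array([.5968,.0345,.104])
def fz(p): p=np.array(p)-H; return (np.array([-p@X,p@k,p@Y])*1e3).round(1)
def tgt(f,z,y=0): return H-X*f/1e3+k*z/1e3+Y*y/1e3
RT=np.column_stack([Y,(X+k)/2**.5,(X-k)/2**.5])
def st(s,T=None):
    R0=np.array(s['ee_rot']);p=np.array(s['tcp_pos'])
    print('t',s['time_s'],'p',p.round(4),'fzy',fz(p),'F',np.array(s['wrist_force']).round(1),'w',round(s['gripper_width'],2),'J',np.array(s['joints']).round(0))
    print('rotvec to 45deg target (tool)',np.degrees(cv2.Rodrigues(R0.T@RT)[0].ravel()).round(1))
    if T is not None: print('shift cm tool',(R0.T@(T-p)*100).round(2))
E
python3 - <<'E'
from h import *
from station import r
d=pickle.load(open('cap0.pkl','rb'));t=d['top']
print('tub',fz(onz(t,(320.7,120),.101)),'tin',fz(onz(t,(293.3,241.7),.135)))
st(r.sense(),np.array([.587,-.2,.36]))
E
```

```text
tub [  72.3   -3.  -176.3] tin [-0.5 31.  88.4]
t 1.225 p [0.194  0.5939 0.4018] fzy [-539.7  297.8  429. ] F [-0.1 -0.3 -0.9] w 0.06 J [ 87.  19.  21.  -0. -92. -89.]
rotvec to 45deg target (tool) [-45.1  -0.1   0.1]
shift cm tool [-42.92 -77.49   4.27]
```

Emit:
move_arm(
  series=[
    [[-3,-5.4,0,0,0,0,-1],[-3,-5.4,0,0,0,0,-1],[-3,-5.4,0,0,0,0,-1],[-3,-5.4,0,0,0,0,-1],[-3,-5.4,0,0,0,0,-1],[-3,-5.4,0,0,0,0,-1],[-3,-5.4,0,0,0,0,-1],[-3,-5.4,0,0,0,0,-1],[-3,-5.4,0,0,0,0,-1],[-3,-5.4,0,0,0,0,-1],[-3,-5.4,0,0,0,0,-1],[-3,-5.4,0,0,0,0,-1]],
  ],
)

```text
time_s: 2.72
tcp_pos: [0.5283, -0.0698, 0.4022]
ee_rot: [[-0.999, 0.04, -0.0], [0.04, 0.999, 0.0], [0.0, 0.0, -1.0]]
wrist_force: [0.6, 0.9, 0.4]
gripper_width: 0.003
```

```bash
python3 - <<'E'
from h import *
from station import r
st(r.sense(),np.array([.587,-.2,.36]))
E
```

```text
t 2.725 p [ 0.5283 -0.0698  0.4022] fzy [107.4 298.2  63.5] F [0.6 0.9 0.4] w 0.0 J [ 10.   9.   7.  -0. -89. -12.]
rotvec to 45deg target (tool) [-45.   -0.2   0.4]
shift cm tool [ -6.39 -12.78   4.22]
```

Emit:
move_arm(
  series=[
    [[-2.1,-4.2,1.4,0,0,0,-1],[-2.1,-4.2,1.4,0,0,0,-1],[-2.1,-4.2,1.4,0,0,0,-1],[0,0,0,-9,0,0,-1],[0,0,0,-9,0,0,-1],[0,0,0,-9,0,0,-1],[0,0,0,-9,0,0,-1],[0,0,0,-9,0,0,-1],[0,0,0,0,0,0,-1]],
  ],
)

```text
time_s: 3.85
tcp_pos: [0.5854, -0.1986, 0.357]
ee_rot: [[-0.999, 0.035, 0.027], [0.044, 0.704, 0.708], [0.006, 0.709, -0.705]]
wrist_force: [-0.1, 0.7, 0.0]
gripper_width: 0.002
```

```bash
python3 - <<'E'
from h import *
from station import r
st(r.sense(),tgt(170,-15))
c=r.capture('scene');cv2.imwrite('pics/s1.png',c['color'])
E
```

```text
t 3.85 p [ 0.5854 -0.1986  0.357 ] fzy [233.4 253.    0.3] F [-0.1  0.7  0. ] w 0.0 J [ -26.   29.   33.  -43. -110.   14.]
rotvec to 45deg target (tool) [ 0.1 -0.4 -0.1]
shift cm tool [ -0.21 -14.53  23.4 ]
```

View pics/s1.png

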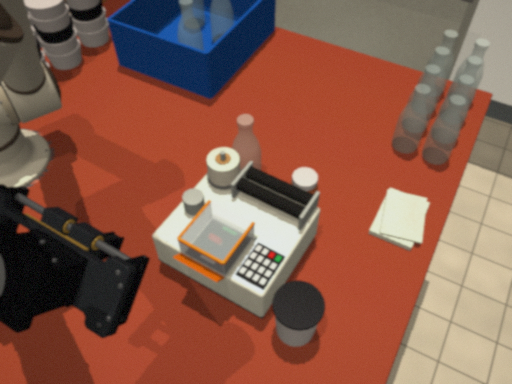

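The wrist is at lower left, the scene is undisturbed, and the lip and guard are in clear view. I'll descend to in front of the lip.

Emit:
move_arm(
  series=[
    [[0,-2.9,4.7,0,0,0,-1],[0,-2.9,4.7,0,0,0,-1],[0,-2.9,4.7,0,0,0,-1],[0,-2.9,4.7,0,0,0,-1],[-0.2,-2.9,4.6,0,-0.4,0,-1],[0,0,0,0,0,0,-1]],
  ],
)

```text
time_s: 4.65
tcp_pos: [0.5882, -0.1306, 0.0897]
ee_rot: [[-0.999, 0.031, 0.027], [0.041, 0.705, 0.708], [0.003, 0.708, -0.706]]
wrist_force: [0.1, -1.0, 0.3]
gripper_width: 0.006
```

```bash
python3 - <<'E'
from h import *
from station import r
st(r.sense(),tgt(107,-15))
for n in('scene','top'):
    c=r.capture(n)
    q=proj(c,[r.sense()['tcp_pos']])[0];print(n,q)
    im=c['color'];x0,y0=(100,150) if n=='scene' else (250,120)
    im=cv2.resize(im[y0:y0+180,x0:x0+200],None,fx=3,fy=3,interpolation=cv2.INTER_CUBIC)
    u=((q-[x0,y0])*3).astype(int);cv2.drawMarker(im,tuple(int(a) for a in u),(255,0,255),0,12)
    cv2.imwrite(f'pics/{n}2.png',im)
E
```

```text
t 4.65 p [ 0.5882 -0.1306  0.0897] fzy [165.4 -14.3   0.7] F [ 0.1 -1.   0.3] w 0.01 J [-21.  38.   9. -43. -82.  33.]
rotvec to 45deg target (tool) [ 0.1 -0.4  0.1]
shift cm tool [-0.11  4.07  4.18]
scene [179.16360129 300.80718152]
top [370.77207025 198.4944252 ]
```

View pics/scene2.png

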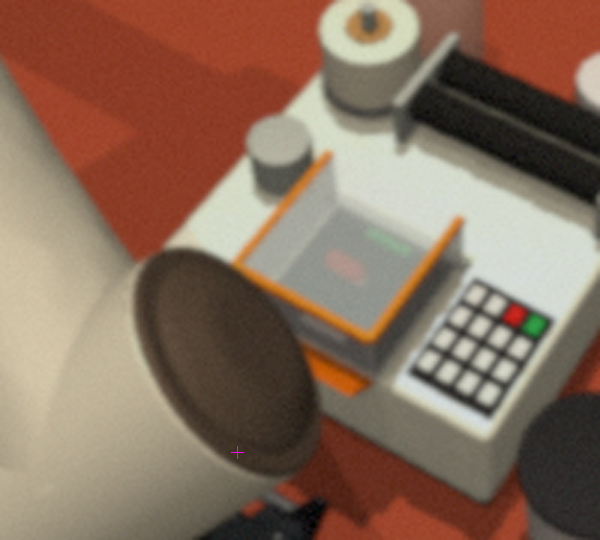

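View pics/top2.png

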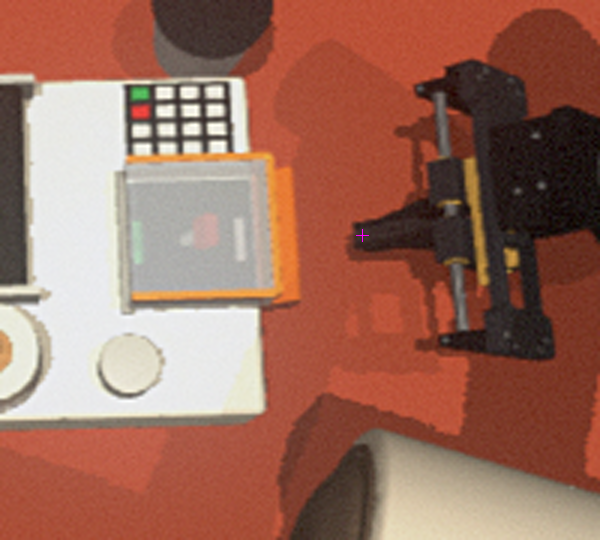

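The top view shows the closed fingertip in front of the lip, level with its middle. The body is clear of the tub and tin. I'll slide in under the lip.

Emit:
move_arm(
  series=[
    [[-0.1,1.4,1.4,0,-0.4,0,-1],[0,1.4,1.4,0,0,0,-1],[0,1.3,1.3,0,0,0,-1],[0,0,0,0,0,0,-1]],
  ],
)

```text
time_s: 5.25
tcp_pos: [0.594, -0.0738, 0.0933]
ee_rot: [[-0.999, 0.026, 0.041], [0.048, 0.707, 0.706], [-0.011, 0.707, -0.707]]
wrist_force: [0.5, -0.6, 0.7]
gripper_width: 0.005
```

```bash
python3 - <<'E'
from h import *
from station import r
st(r.sense(),tgt(107,13))
c=r.capture('top');cv2.imwrite('pics/top3.png',cv2.resize(c['color'][120:300,250:450],None,fx=3,fy=3,interpolation=cv2.INTER_CUBIC))
E
```

```text
t 5.25 p [ 0.594  -0.0738  0.0933] fzy [108.3 -10.7  -2.4] F [ 0.5 -0.6  0.7] w 0.01 J [-16.  36.   6. -45. -78.  31.]
rotvec to 45deg target (tool) [-0.   0.4  0.4]
shift cm tool [ 0.21  1.76 -1.59]
```

View pics/top3.png

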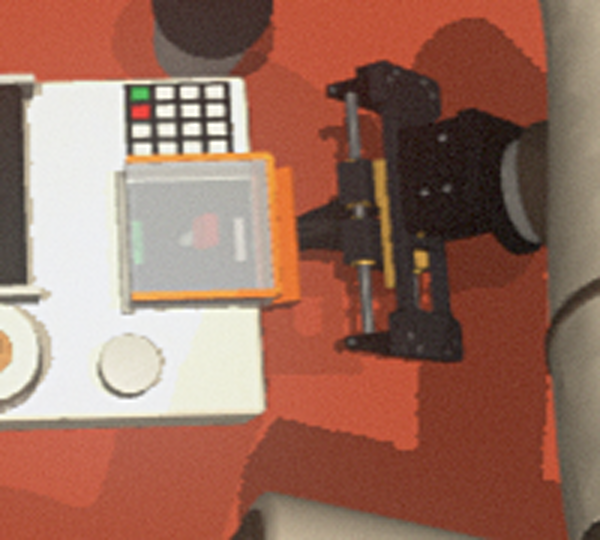

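The fingertip is under the lip, centred to within about 3 mm. I'll lift.

Emit:
move_arm(
  series=[
    [[0.1,0.9,-0.8,0,0.2,0,-1],[0.1,0.9,-0.8,0,0.2,0,-1],[0,0,0,0,0,0,-1]],
  ],
)

```text
time_s: 5.68
tcp_pos: [0.5927, -0.0749, 0.1182]
ee_rot: [[-0.999, 0.026, 0.038], [0.045, 0.708, 0.705], [-0.008, 0.706, -0.708]]
wrist_force: [0.5, -1.3, -0.8]
gripper_width: 0.006
```

```bash
python3 - <<'E'
from h import *
from station import r
st(r.sense(),tgt(77,19))
c=r.capture('top');cv2.imwrite('pics/top4.png',cv2.resize(c['color'][120:300,250:450],None,fx=3,fy=3,interpolation=cv2.INTER_CUBIC))
E
```

```text
t 5.675 p [ 0.5927 -0.0749  0.1182] fzy [109.5  14.2  -1.1] F [ 0.5 -1.3 -0.8] w 0.01 J [-16.  34.   7. -44. -80.  29.]
rotvec to 45deg target (tool) [-0.1  0.2  0.4]
shift cm tool [0.1  2.64 1.95]
```

View pics/top4.png

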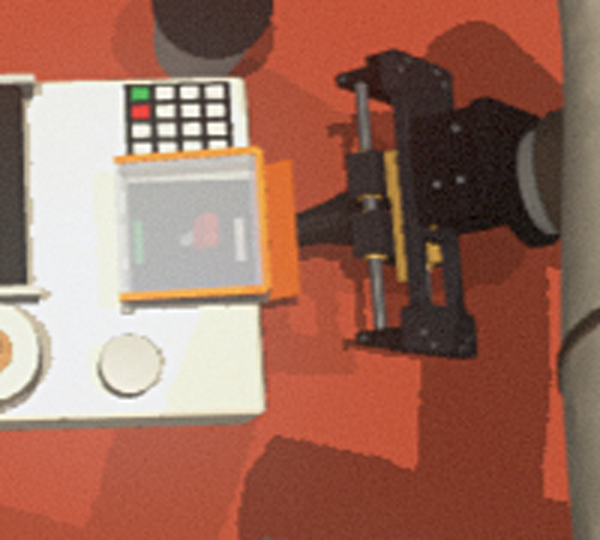

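The guard has risen about 10° (top edge shifted to x≈263) and forces are tiny. Next I'll move inward, stopping short of the toggle.

Emit:
move_arm(
  series=[
    [[0.1,1.3,1.0,0,0.2,0.2,-1],[0,1.3,1.0,0,0,0.2,-1],[0,0,0,0,0,0,-1]],
  ],
)

```text
time_s: 6.1
tcp_pos: [0.5922, -0.0395, 0.1211]
ee_rot: [[-0.999, 0.034, 0.03], [0.045, 0.706, 0.707], [0.003, 0.708, -0.707]]
wrist_force: [0.6, 0.4, -0.3]
gripper_width: 0.009
```

```bash
python3 - <<'E'
from h import *
from station import r
st(r.sense(),tgt(42,22))
for n in('scene','top'):
    c=r.capture(n);x0,y0=(100,150) if n=='scene' else (250,120)
    cv2.imwrite(f'pics/{n}5.png',cv2.resize(c['color'][y0:y0+180,x0:x0+200],None,fx=3,fy=3,interpolation=cv2.INTER_CUBIC))
E
```

```text
t 6.1 p [ 0.5922 -0.0395  0.1211] fzy [74.1 17.1  1.1] F [ 0.6  0.4 -0.3] w 0.01 J [-14.  33.   5. -45. -78.  27.]
rotvec to 45deg target (tool) [ 0.  -0.2 -0. ]
shift cm tool [-0.12  2.61  1.93]
```

View pics/scene5.png

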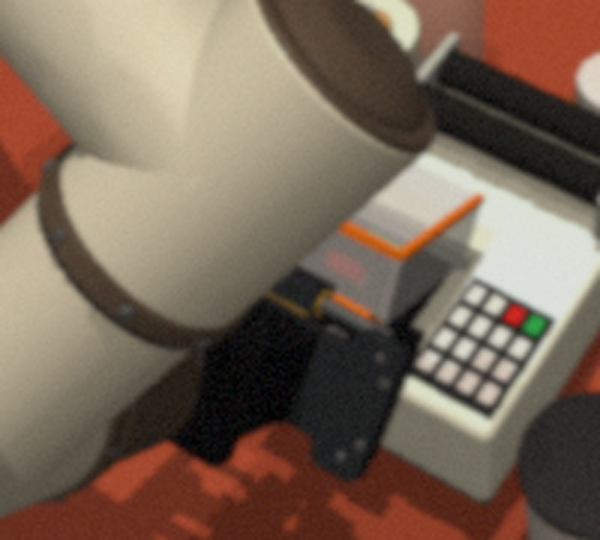

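View pics/top5.png

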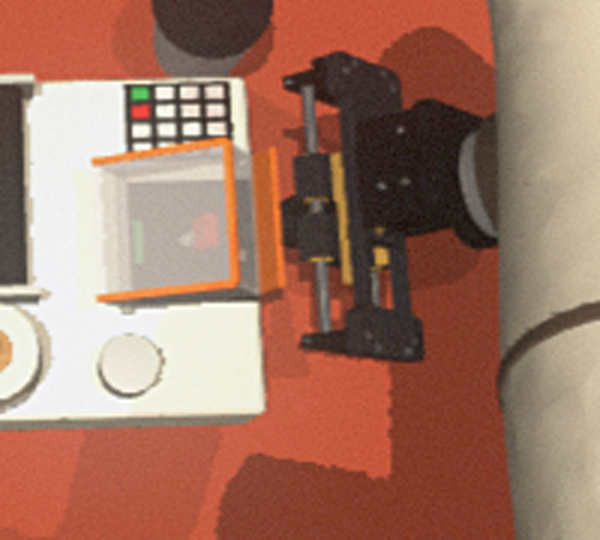

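The guard is up about 25° with the toggle still off (red head unmoved at (205,230)). Now I'll push the toggle.

Emit:
move_arm(
  series=[
    [[-0.1,0.8,0.8,0,0,0,-1],[0,0.9,0.6,0,0,0,-1],[0,0.9,0.5,0,0,0,-1],[0,0,0,0,0,0,-1]],
  ],
)

```text
time_s: 6.7
tcp_pos: [0.5949, -0.0086, 0.1263]
ee_rot: [[-0.999, 0.034, 0.031], [0.046, 0.706, 0.707], [0.002, 0.707, -0.707]]
wrist_force: [0.3, -0.7, 0.0]
gripper_width: 0.008
```

```bash
python3 - <<'E'
from h import *
from station import r
st(r.sense(),tgt(38,24))
for n in('scene','top'):
    c=r.capture(n);x0,y0=(130,150) if n=='scene' else (250,120)
    cv2.imwrite(f'pics/{n}6.png',cv2.resize(c['color'][y0:y0+150,x0:x0+150],None,fx=4,fy=4,interpolation=cv2.INTER_CUBIC))
E
```

```text
t 6.7 p [ 0.5949 -0.0086  0.1263] fzy [43.2 22.3 -0.2] F [ 0.3 -0.7  0. ] w 0.01 J [-11.  32.   4. -46. -76.  25.]
rotvec to 45deg target (tool) [ 0.  -0.1 -0. ]
shift cm tool [0.01 0.48 0.25]
```

View pics/scene6.png

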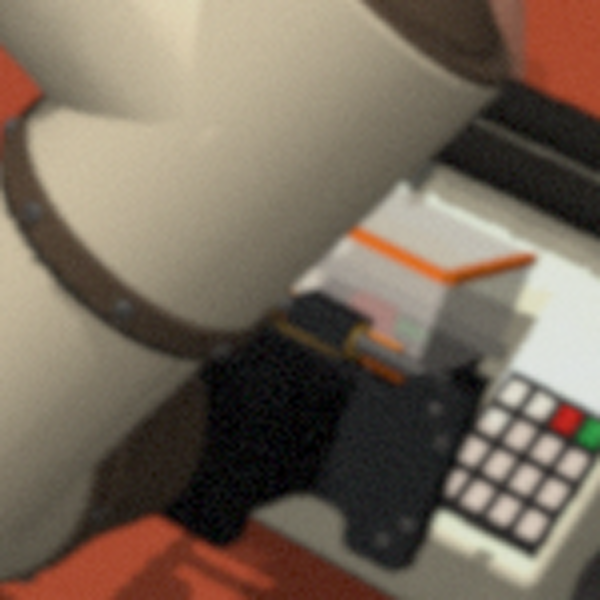

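View pics/top6.png

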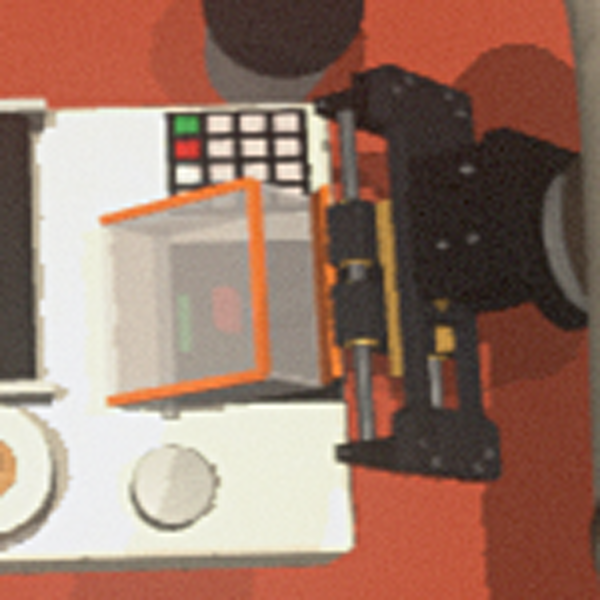

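The red head has moved towards the green mark. I'll compare its position with that expected for each angle while pushing a little further.

Emit:
move_arm(
  series=[
    [[0,0.3,0.1,0,0,0,-1],[0,0.2,0.1,0,0,0,-1],[0,0,0,0,0,0,-1]],
  ],
)

```text
time_s: 7.18
tcp_pos: [0.5951, -0.0062, 0.1275]
ee_rot: [[-0.999, 0.036, 0.032], [0.048, 0.708, 0.705], [0.002, 0.705, -0.709]]
wrist_force: [0.7, -5.5, -1.3]
gripper_width: 0.004
```

```bash
cat > tog.py <<'E'
from h import *
def redc(c,box):
    x0,y0,x1,y1=box;im=c['color'][y0:y1,x0:x1].astype(int);m=((im[...,2]-im[...,1]>45)&(im[...,2]-im[...,0]>25)&(im[...,0]>30)).astype(np.uint8)
    k,l,s,ce=cv2.connectedComponentsWithStats(m);return [(a[4],(q+[x0,y0]).round(1).tolist()) for a,q in zip(s[1:],ce[1:]) if a[4]>10]
def pred(c):
    for a in (0,.3,.6,.75,.9):
        th=.45-a; # lean to front
        P=tgt(42+30*np.sin(th),30*np.cos(th));print('  ang',a,proj(c,[P])[0].round(1))
E
python3 - <<'E'
from tog import *
from station import r
st(r.sense(),tgt(37,25))
d=pickle.load(open('cap0.pkl','rb'))
print('start top',redc(d['top'],(290,178,332,216)));
c=r.capture('top');print('now',redc(c,(290,178,332,216)));pred(c)
cv2.imwrite('pics/top7.png',cv2.resize(c['color'][120:270,250:400],None,fx=4,fy=4,interpolation=cv2.INTER_CUBIC))
E
```

```text
t 7.175 p [ 0.5951 -0.0062  0.1275] fzy [40.7 23.5 -0.3] F [ 0.7 -5.5 -1.3] w 0.0 J [-11.  32.   4. -46. -76.  25.]
rotvec to 45deg target (tool) [-0.1 -0.1 -0.1]
shift cm tool [0.03 0.37 0.16]
start top []
now [(np.int32(193), [311.1, 199.3]), (np.int32(122), [329.5, 195.5])]
  ang 0 [318.9 197.3]
  ang 0.3 [314.8 197.2]
  ang 0.6 [310.3 197.3]
  ang 0.75 [308.1 197.4]
  ang 0.9 [305.9 197.7]
```

View pics/top7.png

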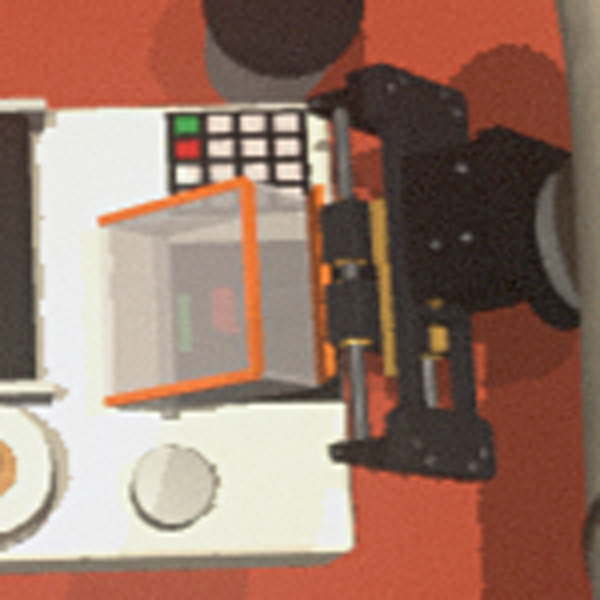

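Wrist force reads 5.5 N against the toggle. The head is at px ≈(305.5,197.5), where 0.9 rad predicts (305.9,197.7), so it is at the stop. My mask caught orange pixels as well, so I read this position by eye from the zoom. Now I'll retract along the same path.

Emit:
move_arm(
  series=[
    [[0,-1.4,-0.9,0,0,0,-1],[0,-1.4,-1.0,0,0,0,-1],[0,-1.3,-1.1,0,0,0,-1],[0,-1.3,-1.1,0,0,0,-1],[0,0,0,0,0,0,-1],[0,-0.9,0.9,0,0,0,-1],[0,-0.9,0.9,0,0,0,-1],[0,0,0,0,0,0,-1],[0,-2.1,-2.1,0,0,0,-1],[0,-3,-3,0,0,0,-1],[0,-3,-3,0,0,0,-1],[0,0,0,0,0,0,-1]],
  ],
)

```text
time_s: 8.72
tcp_pos: [0.5864, -0.1888, 0.0927]
ee_rot: [[-0.999, 0.037, 0.034], [0.05, 0.706, 0.706], [0.002, 0.707, -0.707]]
wrist_force: [0.5, 1.0, -0.3]
gripper_width: 0.007
```

```bash
python3 - <<'E'
from tog import *
from station import r
st(r.sense())
c=r.capture('top');pred(c)
cv2.imwrite('pics/top8.png',cv2.resize(c['color'][90:270,180:380],None,fx=4,fy=4,interpolation=cv2.INTER_CUBIC)[:600,:800])
cv2.imwrite('pics/top8b.png',cv2.resize(c['color'][170:270,270:360],None,fx=6,fy=6,interpolation=cv2.INTER_CUBIC))
E
```

```text
t 8.725 p [ 0.5864 -0.1888  0.0927] fzy [ 2.235e+02 -1.130e+01 -2.000e-01] F [ 0.5  1.  -0.3] w 0.01 J [-25.  40.  13. -41. -86.  34.]
rotvec to 45deg target (tool) [-0.   0.  -0.2]
  ang 0 [318.9 197.3]
  ang 0.3 [314.8 197.2]
  ang 0.6 [310.3 197.3]
  ang 0.75 [308.1 197.4]
  ang 0.9 [305.9 197.7]
```

View pics/top8.png

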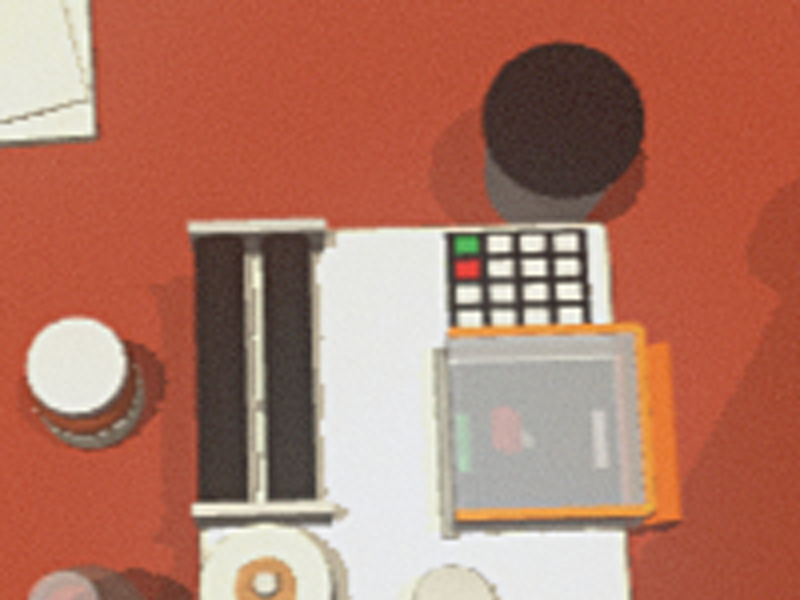

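View pics/top8b.png

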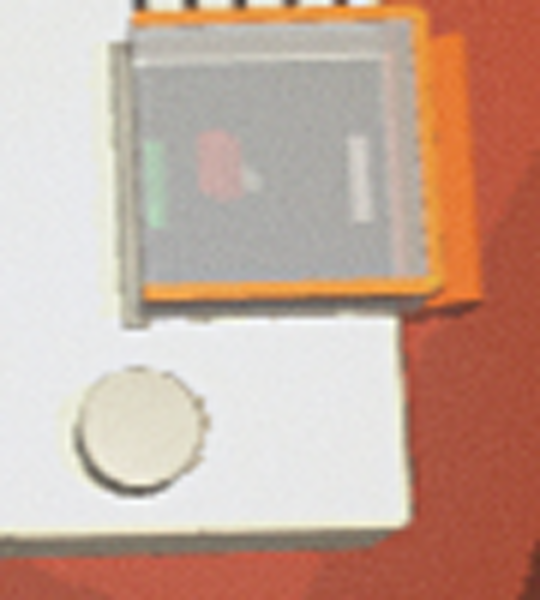

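The guard is back where it started, and the toggle head at (306.5,197.5) matches about 0.86–0.9 rad. I'll do a difference check against the first image, then hand in.

```bash
python3 - <<'E'
from tog import *
from station import r
d=pickle.load(open('cap0.pkl','rb'));c=r.capture('top')
a=cv2.GaussianBlur(d['top']['color'],(3,3),0).astype(int)
b=cv2.GaussianBlur(c['color'],(3,3),0).astype(int);D=np.abs(a-b).max(2)
for n,(x0,y0,x1,y1) in dict(tub=(298,100,345,150),jar=(183,165,220,205),bottle=(182,230,222,265),tin=(278,228,308,255),lip=(338,172,352,222),hood=(288,170,340,222)).items():
    q=D[y0:y1,x0:x1];print(n,'px changed >40:',(q>40).sum(),'max',q.max())
s=r.sense();print(s['time_s'],s['wrist_force'])
r.finish_job()
E
```

```text
tub px changed >40: 0 max 10
jar px changed >40: 0 max 10
bottle px changed >40: 0 max 11
tin px changed >40: 0 max 10
lip px changed >40: 0 max 20
hood px changed >40: 0 max 38
8.825 [ 0.15177686  0.01467582 -0.53279665]
the job is handed in; nothing more can be done
```

The labeller is switched on and the guard is shut over the switch. I handed the job in at 8.8 s; no verdict is reported, so what follows are my own checks.

I put the closed fingers under the orange lip at a 45° lean and lifted the guard to about 25° while the toggle was still off. I then pushed inward, with the guard resting on the fingers, until the wrist force read 5.5 N at the toggle's stop. I backed out along the same path so the guard dropped shut.

- **Toggle:** the last top view shows the head at about (306.5, 197.5) px. The prediction for 0.9 rad is (305.9, 197.7) and for 0.75 rad (308.1, 197.4). I read this by eye from the enlarged picture because my red colour mask failed.
- **Guard:** the lip area is unchanged from the first picture, so it looks fully shut. I judged its angle only from pictures.
- **Bystanders:** no pixels changed noticeably around the tub, jar, bottle or tin.
- **Robot:** the fingers were about 10 cm clear of the lip, with about 0.5 N at the wrist.

The two cameras disagreed by up to 7 mm on where the lip's middle was. I used the deck edges and the lip's ends instead, and the finger met the lip and toggle where expected.

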